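# Fire the spring setter to seat a bottle's stopper

## Robot

A 6-joint arm with a two-finger parallel gripper is mounted at the origin on the work surface. World frame = base frame: x ahead of the robot, y to its left, z up, the work surface at z = 0. Lengths are in m, angles in rad, forces in N, time in s.
With the tool pointing down it reaches from about 0.2 to 0.875 m from the base axis. Payload 3.4 kg.
Tool frame: the origin (TCP) lies between the finger pads; the fingertips stand 25 mm ahead of it and the grasp point (between the pads) lies 6 mm ahead of it (r.nose_length is the z of the fingertips in the tool frame, in m); z points along the fingers, x is the direction in which the jaws open and shut, and the axes are right-handed (so a half turn about z gives the same grasp; the last joint's range is limited). The gripper opens to 94 mm and grips with 3 to 60 N. Pads are 16 mm wide; open, the fingers measure 119 mm over their backs; the gripper's body (75 mm by 177 mm) begins 78 mm behind the grasp point.
Start: joints at [-1.395, 0.276, 1.505, -0, 1.361, -0.121], TCP at [0.168, -0.55, 0.23] pointing down, gripper open.
Joint ranges: [-2.89, 2.89], [-0.75, 2.08], [0.22, 2.7], [-1.18, 4.32], [0.11, 2.71], [-2.7, 2.7]. Speed limits (rad/s): [2.57, 2.57, 3.14, 3.14, 3.14, 3.14].

## Interface

Orientations are given as a unit quaternion [w, x, y, z].
In Python, from plant import r, gripper_to, inverse_kinematics, vision, models, telemetry gives the robot as it stands. Calls block until the motion is done:
- r.move_to(position, orientation): joint-space move of the TCP to a pose.
- r.move_l(position, rot=None, vel=0.15, guard=None): straight line of the TCP; rot=None keeps the orientation; vel is the mean speed in m/s. With guard (N) it stops when the force on the tool has changed by that much, and returns True; else False.
- r.movej(angles): joint-space move.
- gripper_to(opening, f_grip=None): finger opening in m; f_grip is the grip in N (None keeps the last); returns when the fingers have stopped.
- r.hold(seconds).
- inverse_kinematics(position, orientation): joint angles nearest the present ones, or None.
- vision.snapshot(name): name is "scene" or "top"; returns the picture (420x560x3 uint8, red, green, blue); there is no depth.
- vision.get_calibration(name): a dict with "fx", "fy", "cx", "cy" (pixels), "position" and "orientation" of the camera in the world. Camera axes: x right, y down, z forward; pixel columns grow to the right and rows downward; lengths in m; the calibration is good to about 2 mm. A picture is of the moment at which its call begins. get_calibration takes no time and is no camera call.
A pose or a line that the arm cannot do raises r.PlanningError and nothing moves.
- r.sign_off(): hands the job in, once; it reports no verdict.
Trained networks look in the newest picture that a camera, given by its name, has taken for a name from the list of things; names that differ only in an ending like _2 or _b are one class to them, and where a whole thing is asked for, a point or a joint stands for the part that bears it (a point fixed in the world has none). Each returns a list of dicts, best first, with "score" (0 to 1); they miss things now and then, are a little off and sometimes report something else, mostly with a low value. They report only what shows in the picture. A call takes as long as a camera call.
- models.boxes_of(thing, camera): "at" ([x, y, z] in m, in world coordinates, good to about 4 mm: the middle of the surface that is visible of it).
- models.regions_of(thing, camera): "pixels" (420x560 bool, what is visible of it).
- models.mark_of(thing, camera): "at" ([x, y, z] in m, in world coordinates, good to about 4 mm: a listed point, or the origin of a listed thing).
Readings, each from a call of its own:
- telemetry.current_t(): time.
- telemetry.current_joints(): joint angles.
- telemetry.current_dq(): joint speeds.
- telemetry.current_joint_efforts(): joint torques, N m.
- telemetry.current_ee_pos(): TCP position.
- telemetry.current_tool_rot(): TCP orientation.
- telemetry.current_wrist_force(): force on the tool from outside, world axes, zero at the start.
- telemetry.current_torque(): the same for the moment, N m.
- telemetry.current_opening(): finger opening in m.
Only numpy, scipy, OpenCV 4.12 (cv2) and the standard library are available. Lean on these libraries where they do the work, as an engineer would, in place of code of your own. Each camera call takes 0.05 s, during which the arm holds its last target.

## Task

One of the two blue spring setters has an amber sample bottle under its hammer, its black stopper still standing proud of the neck. Draw that setter's red knob up until the hammer catches and let go of it, then press its yellow trigger paddle down to fire it, so that the blow drives the stopper fully home. Do not push the stopper or the hammer down by hand.

Things in the scene. Friction and masses are not known exactly. Their poses are not given: they have to be found in the camera images.
- knob (a point): Centre of the round red pull knob (34 mm wide, 23 mm tall) on the hammer rod of the setter with the bottle; grip it at any yaw. At rest 268 mm above the table; below it a brass bush (top at 244 mm, 22 mm wide) on a blue arm 40 mm wide (top at 232 mm). It rises straight up with the hammer. The other setter, alike but with an empty nest, is not needed. x points away from its column, y to the paddle.
- paddle (a point): Top centre of the yellow trigger paddle (36 x 36 mm) of the same setter, 115 mm beside the knob's axis on its +y side, 168 mm above the table. It is the end of a rocker with its pivot 91 mm inward. Press it straight down: about 5 N; a cocked hammer is let go after 5 to 10 mm of travel, so press 15 to 20 mm; end stop at 27 mm. It springs back.
- hammer (a joint): Height of that hammer and its knob above rest, m: 0 at rest, 0.042 when caught on its sear, upper stop 0.050. Draw it to 0.046 to 0.048 for the sear to snap under it; let go, it sinks back to 0.042. The spring resists with 0.4 N per mm (19 N at the top). Fired, it flies down past 0 onto the stopper and swings back to 0.
- stopper (a joint): How far the black stopper (head 26 mm wide, 12 mm thick) stands proud of its home in the bottle neck under the hammer, m: 0.008 to 0.012 at the start, 0 when fully home, its top then 137 mm above the table. Stiff (9 N); one full blow drives it home.

How it is judged:
By the outcome, as a careful person would: the job done as asked, in the order asked, and still so for the second after the job is handed in, with the robot touching nothing.
It also fails if it takes over 45 s, if anything falls off the work surface, if the arm or the gripper's body presses on something with over 40 N, if the wrist force passes 120 N, or if a joint passes its speed limit or range.

## Working session

There is one attempt and no reset: what is moved stays moved. The work goes in short steps, each a Python script; the robot and the scene stay as the last script left them, time stands still between calls to the robot, and variables do not carry over. Pictures are saved under pics/ and viewed, and the job is handed in when it is done.

```bash
mkdir -p pics; ls; python3 - <<'E'
from plant import r, vision, models, telemetry
import cv2
print(telemetry.current_t())
for c in ("scene","top"):
    im=vision.snapshot(c); cv2.imwrite(f"pics/{c}0.png",im[:,:,::-1])
    k=vision.get_calibration(c); print(c,k)
    for t in ("knob","paddle","stopper","hammer"):
        for f in ("mark_of","boxes_of"):
            try: print(c,t,f,[( [round(float(v),4) for v in d["at"]],round(float(d["score"]),2)) for d in getattr(models,f)(t,c)])
            except Exception as e: print(c,t,f,"ERR",e)
print(telemetry.current_t(), telemetry.current_tool_rot())
E
```

```text
pics
0.0
scene {'fx': 545.8351944902087, 'fy': 545.8351944902087, 'cx': 279.17869380551554, 'cy': 208.70439818638891, 'position': array([1.0461261 , 0.68485481, 0.98256098]), 'orientation': array([-0.13581126,  0.3198302 ,  0.85724881, -0.37998477])}
scene knob mark_of [([0.5805, 0.1559, 0.2699], 0.67)]
scene knob boxes_of [([0.584, 0.1618, 0.2649], 0.65)]
scene paddle mark_of [([0.5432, 0.2615, 0.1708], 0.8)]
scene paddle boxes_of [([0.5545, 0.2503, 0.1697], 0.98)]
scene stopper mark_of ERR it knows: knob, paddle
scene stopper boxes_of []
scene hammer mark_of ERR it knows: knob, paddle
scene hammer boxes_of [([0.578, 0.1587, 0.2658], 0.9)]
top {'fx': 406.0493704166549, 'fy': 406.0493704166549, 'cx': 279.6116766426456, 'cy': 208.16043851312756, 'position': array([0.35140716, 0.02951432, 1.07298844]), 'orientation': array([-0.07896877,  0.77081837, -0.62862195,  0.06661393])}
top knob mark_of [([0.5741, 0.1548, 0.2676], 0.7)]
top knob boxes_of [([0.5693, 0.1535, 0.2817], 0.75)]
top paddle mark_of [([0.545, 0.2644, 0.1683], 0.85)]
top paddle boxes_of [([0.5511, 0.2575, 0.1679], 0.53)]
top stopper mark_of ERR it knows: knob, paddle
top stopper boxes_of []
top hammer mark_of ERR it knows: knob, paddle
top hammer boxes_of [([0.5753, 0.1486, 0.28], 0.72)]
0.7 [ 3.72012339e-05  8.03872565e-01 -5.94801562e-01  3.03760438e-05]
```

View pics/scene0.png

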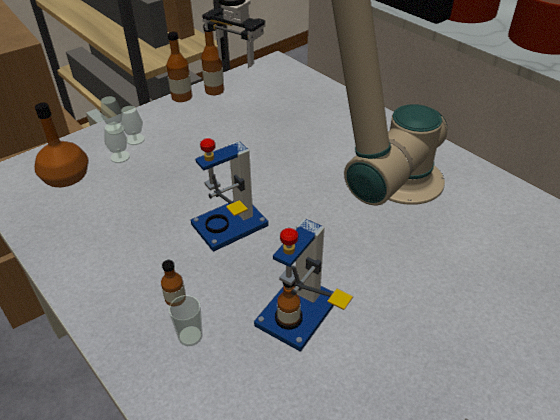

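View pics/top0.png

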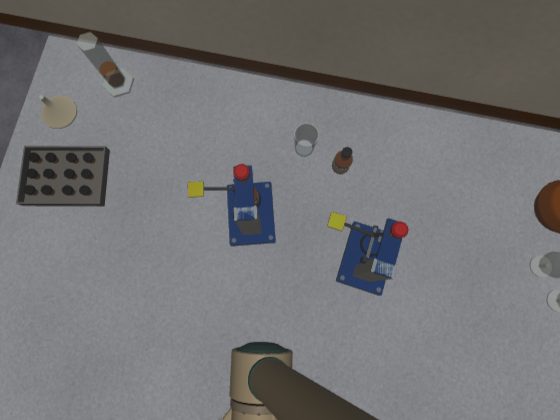

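The setter with the bottle has its knob at scene (289,238) and top (242,172). Its paddle is at scene (340,299) and top (196,189). The other setter's nest is empty. Next I'll refine both positions with rays at the known heights.

```bash
cat > h.py <<'E'
import numpy as np, cv2
from scipy.spatial.transform import Rotation as R
from plant import r, gripper_to, inverse_kinematics, vision, models, telemetry
def ray(c,u,v):
    k=vision.get_calibration(c); w,x,y,z=k["orientation"]
    d=R.from_quat([x,y,z,w]).apply([(u-k["cx"])/k["fx"],(v-k["cy"])/k["fy"],1]); return np.array(k["position"]),d
def atz(c,u,v,z):
    p,d=ray(c,u,v); return p+d*(z-p[2])/d[2]
def down(yaw): # tool z down, tool x at heading yaw
    x=np.array([np.cos(yaw),np.sin(yaw),0]); z=np.array([0,0,-1.]); y=np.cross(z,x)
    q=R.from_matrix(np.c_[x,y,z]).as_quat(); return [q[3],q[0],q[1],q[2]]
def blob(c,im,color,near,rad=22):
    h=cv2.cvtColor(im,cv2.COLOR_RGB2HSV).astype(int)
    m=(h[...,1]>170)&(h[...,2]>90)
    m&= ((h[...,0]<6)|(h[...,0]>174)) if color=="red" else (h[...,0]>20)&(h[...,0]<35)
    v,u=np.nonzero(m); k=np.hypot(u-near[0],v-near[1])<rad
    return u[k],v[k]
E
python3 - <<'E'
from h import *
for c,kn,pa in (("scene",(289,238),(340,299)),("top",(242,172),(196,189))):
    im=vision.snapshot(c)
    u,v=blob(c,im,"red",kn); m=((u.min()+u.max())/2,(v.min()+v.max())/2)
    print(c,len(u),m,u.mean(),v.mean(),u.min(),u.max(),v.min(),v.max(),atz(c,*m,.268))
    u,v=blob(c,im,"yellow",pa); print(c,len(u),u.mean(),v.mean(),atz(c,u.mean(),v.mean(),.168))
for y in (0,.3,np.pi/2,.3+np.pi/2,-np.pi/2,np.pi):
    print(y,inverse_kinematics([.577,.155,.274],down(y)),inverse_kinematics([.545,.262,.2],down(y)))
E
```

```text
scene 177 (np.float64(288.5), np.float64(234.5)) 288.5875706214689 234.45197740112994 280 297 228 241 [0.57489785 0.1514641  0.268     ]
scene 283 339.5583038869258 298.7208480565371 [0.54914469 0.26698126 0.168     ]
top 153 (np.float64(241.5), np.float64(171.5)) 241.45751633986927 171.04575163398692 235 248 165 178 [0.57744083 0.15334682 0.268     ]
top 192 195.703125 188.75520833333334 [0.54396789 0.2627315  0.168     ]
0 [ 1.46013325e-01  2.90108356e-01  1.37757402e+00 -4.44089210e-16
  1.47391028e+00  1.46013325e-01] [ 3.33096301e-01  3.38028690e-01  1.48996886e+00 -4.44089210e-16
  1.31359511e+00  3.33096301e-01]
0.3 [ 1.46013325e-01  2.90108356e-01  1.37757402e+00 -4.44089210e-16
  1.47391028e+00 -1.53986675e-01] [ 3.33096301e-01  3.38028690e-01  1.48996886e+00 -4.44089210e-16
  1.31359511e+00  3.30963007e-02]
1.5707963267948966 [ 1.46013325e-01  2.90108356e-01  1.37757402e+00 -4.44089210e-16
  1.47391028e+00 -1.42478300e+00] [ 3.33096301e-01  3.38028690e-01  1.48996886e+00 -4.44089210e-16
  1.31359511e+00 -1.23770003e+00]
1.8707963267948966 [ 1.46013325e-01  2.90108356e-01  1.37757402e+00 -4.44089210e-16
  1.47391028e+00 -1.72478300e+00] [ 3.33096301e-01  3.38028690e-01  1.48996886e+00 -4.44089210e-16
  1.31359511e+00 -1.53770003e+00]
-1.5707963267948966 [ 1.46013325e-01  2.90108356e-01  1.37757402e+00 -4.44089210e-16
  1.47391028e+00  1.71680965e+00] [ 3.33096301e-01  3.38028690e-01  1.48996886e+00 -4.44089210e-16
  1.31359511e+00  1.90389263e+00]
3.141592653589793 None None
```

```bash
python3 - <<'E'
from h import *
K=np.array([.5765,.1535]); q=down(.27-np.pi/2)
r.move_l([.168,-.55,.42],vel=.25)
r.move_to([*K,.36],q)
gripper_to(.07,10)
print(telemetry.current_t(),telemetry.current_wrist_force())
hit=r.move_l([*K,.276],vel=.08,guard=6)
print(hit,telemetry.current_ee_pos(),telemetry.current_wrist_force())
for c in ("scene","top"): cv2.imwrite(f"pics/{c}1.png",vision.snapshot(c)[:,:,::-1])
E
python3 -c "
import cv2
a=cv2.imread('pics/scene1.png')[170:370,190:400];cv2.imwrite('pics/s1c.png',cv2.resize(a,None,fx=3.0,fy=3.0,interpolation=2))"
```

```text
5.15 [ 0.14076994  0.47248068 -0.85078286]
False [0.57688208 0.15355615 0.27663566] [ 0.85137504 -0.68134022  0.09227018]
```

View pics/s1c.png

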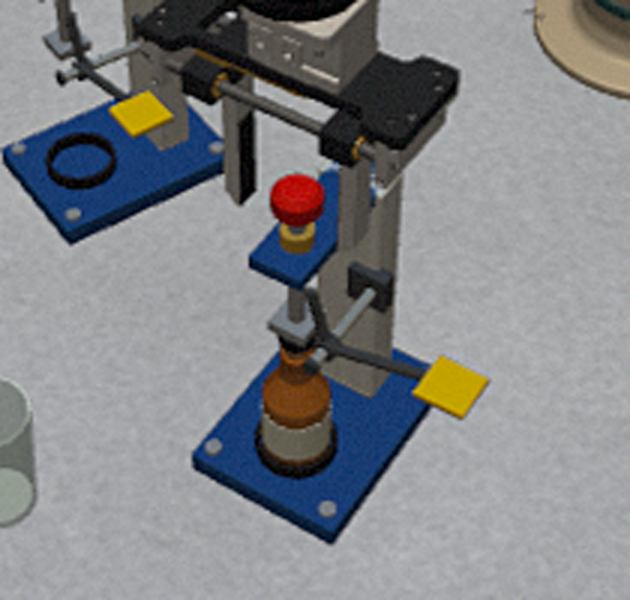

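The open fingers straddle the red knob, which is at crop (297,203) midway between the fingertips at (240,195) and (355,240). Next I'll grip gently and check the side load.

```bash
python3 - <<'E'
from h import *
f0=telemetry.current_wrist_force(); j=np.array([np.sin(.27),-np.cos(.27)])
gripper_to(.02,6)
f=telemetry.current_wrist_force()-f0
print(telemetry.current_opening(),f,"along jaw",f[:2]@j,"torque",telemetry.current_torque())
p=telemetry.current_ee_pos()
for s in (.001,-.001):
    r.move_l([*(p[:2]+s*j),p[2]],vel=.02); f=telemetry.current_wrist_force()-f0; print(s,f,f[:2]@j)
r.move_l(p,vel=.02)
E
```

```text
0.03349324632232704 [-1.18380507  0.39732947  0.53480681] along jaw -0.6986926106931497 torque [ 0.05201781  0.11960248 -0.06557945]
0.001 [-0.37312751  3.84893589  0.79573293] -3.8090172355642733
-0.001 [ 0.08525926 -1.66485116  0.8626206 ] 1.627276419138704
```

```bash
python3 - <<'E'
from h import *
gripper_to(.02,50)
p=telemetry.current_ee_pos(); print(p,telemetry.current_opening(),telemetry.current_wrist_force())
for d in (.01,.03,.042,.047):
    r.move_l([p[0],p[1],p[2]+d],vel=.04); e=telemetry.current_ee_pos()
    print(d,e-p,telemetry.current_wrist_force())
r.hold(.2); print(telemetry.current_ee_pos()-p,telemetry.current_wrist_force(),telemetry.current_opening(),telemetry.current_t())
cv2.imwrite("pics/scene2.png",vision.snapshot("scene")[:,:,::-1])
a=cv2.imread('pics/scene2.png')[170:370,190:400];cv2.imwrite('pics/s2c.png',cv2.resize(a,None,fx=3.0,fy=3.0,interpolation=2))
E
```

```text
[0.57645346 0.15366748 0.27597869] 0.03219728068734091 [0.71467535 0.27197461 0.97637259]
0.01 [-1.46198250e-05 -2.20682088e-05  9.95745961e-03] [ 0.36731215 -0.02102582 -2.38723794]
0.03 [-5.49908204e-05 -1.37349732e-05  2.97073148e-02] [  1.16076986   0.58066521 -10.87740155]
0.042 [-1.07454255e-04 -1.13420545e-05  4.17944013e-02] [ 3.32525999e+00  2.73692801e-03 -1.50255788e+01]
0.047 [-1.17218808e-04 -1.43449048e-05  4.66713472e-02] [  3.81480462   0.45417665 -18.03712122]
[-8.63582192e-05 -1.15276240e-05  4.65964022e-02] [  3.98952157   0.46533967 -19.17608941] 0.032393563150445094 10.05
```

View pics/s2c.png

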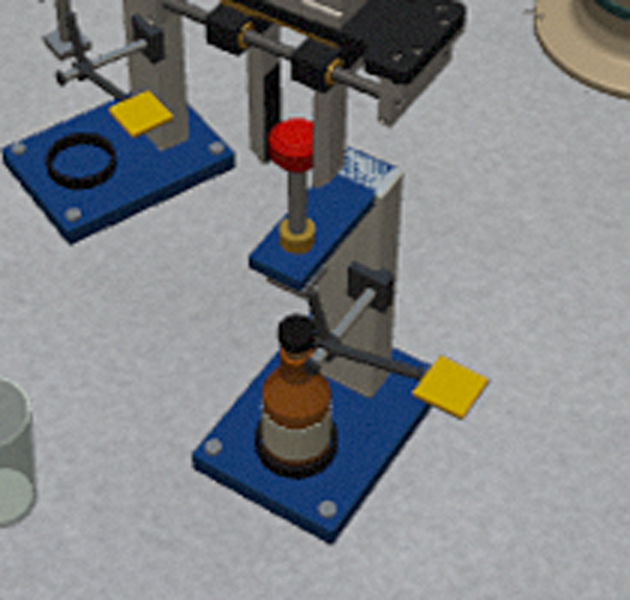

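The knob is now at crop (292,145), the hammer is raised, and the stopper stands free at (296,332). The 19 N pull matches a 46.6 mm draw. I'll ease down and check that the sear takes the load before letting go.

```bash
python3 - <<'E'
from h import *
p=telemetry.current_ee_pos()
for d in (.003,.0045,.0052):
    r.move_l([p[0],p[1],p[2]-d],vel=.02); r.hold(.1); print(d,telemetry.current_ee_pos()-p,telemetry.current_wrist_force())
E
```

```text
0.003 [-1.99126514e-05 -6.79690988e-06 -2.90620027e-03] [  4.21591576  -0.47285052 -18.12100178]
0.0045 [-2.95757582e-06 -3.86528019e-05 -4.46124397e-03] [  2.89958327   0.83872068 -16.85983752]
0.0052 [ 3.34808954e-05  4.49985749e-06 -4.82848267e-03] [  2.79215531   0.28636577 -14.71509097]
```

```bash
python3 - <<'E'
from h import *
p=telemetry.current_ee_pos()
for d in (.0006,.0012,.0018):
    r.move_l([p[0],p[1],p[2]-d],vel=.02); r.hold(.1); f=telemetry.current_wrist_force(); print(d,telemetry.current_ee_pos()-p,f)
    if f[2]>-6: break
E
```

```text
0.0006 [-2.47928916e-05 -2.84282750e-06 -1.81897954e-04] [  2.4897982    0.16185083 -12.44138032]
0.0012 [ 3.07085915e-05 -1.79924089e-05 -4.36536898e-04] [ 1.02488699 -0.3029813  -7.68779002]
0.0018 [ 7.02832393e-05  4.27295632e-06 -7.47601184e-04] [-0.55371719  0.1478206  -1.55857625]
```

The force fell from 17 to 1.6 N within about 1 mm, so the sear holds the hammer. Now I'll let go, back off upward and look.

```bash
python3 - <<'E'
from h import *
gripper_to(.07,10)
p=telemetry.current_ee_pos()
r.move_l([p[0],p[1],.42],vel=.15)
P=np.array([.546,.264])+.003*np.array([-.27,.96])
r.move_to([*P,.42],down(.27)); gripper_to(0.0,10)
print(telemetry.current_t(),telemetry.current_opening())
cv2.imwrite("pics/scene3.png",vision.snapshot("scene")[:,:,::-1])
print([(d["at"],d["score"]) for d in models.mark_of("knob","scene")],[(d["at"],d["score"]) for d in models.mark_of("paddle","scene")])
a=cv2.imread('pics/scene3.png')[130:370,190:440];cv2.imwrite('pics/s3c.png',cv2.resize(a,None,fx=2.4,fy=2.4,interpolation=2))
E
```

```text
16.2167 0.000512913578840152
[([0.5782, 0.1575, 0.309], 0.74)] [([0.5418, 0.2637, 0.1711], 0.66)]
```

View pics/s3c.png

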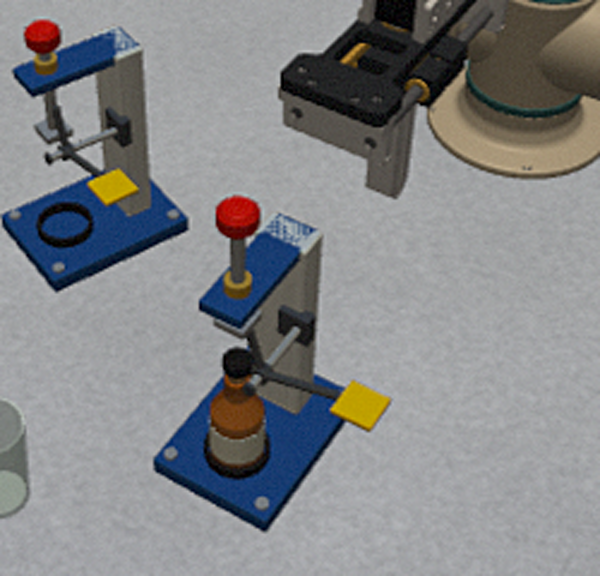

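The hammer is cocked, with the knob at crop (238,217) and z≈0.309. The stopper stands proud at (238,360), and the paddle is at (360,404). Next I'll press the paddle.

```bash
python3 - <<'E'
from h import *
p=telemetry.current_ee_pos(); P=p[:2]
r.move_l([*P,.215],vel=.2); r.hold(.2)
f0=telemetry.current_wrist_force()
hit=r.move_l([*P,.180],vel=.03,guard=3); e=telemetry.current_ee_pos()
print(hit,e,telemetry.current_wrist_force()-f0)
if hit or True:
    z=min(e[2],.193) 
    for d in (.005,.010,.017):
        r.move_l([*P,z-d],vel=.04); print(d,telemetry.current_ee_pos()[2],telemetry.current_wrist_force()-f0)
r.hold(.1)
cv2.imwrite("pics/scene4.png",vision.snapshot("scene")[:,:,::-1])
r.move_l([*P,.24],vel=.1); r.move_l([*P,.42],vel=.2)
r.hold(.3)
cv2.imwrite("pics/scene5.png",vision.snapshot("scene")[:,:,::-1])
print([(d["at"],d["score"]) for d in models.mark_of("knob","scene")],[(d["at"],d["score"]) for d in models.mark_of("paddle","scene")],telemetry.current_t())
a=cv2.imread('pics/scene4.png')[170:370,220:400];b=cv2.imread('pics/scene5.png')[170:370,220:400]
cv2.imwrite('pics/s45.png',cv2.resize(cv2.hconcat([a,b]),None,fx=2.2,fy=2.2,interpolation=2))
E
```

```text
True [0.54446263 0.26671581 0.19173688] [ 0.25416169 -0.77585685 -0.05428876]
0.005 0.18635551629715885 [0.76026507 0.12551412 1.67701075]
0.01 0.18153940524185258 [0.67723723 0.25855686 3.1220103 ]
0.017 0.1744602889657684 [-1.1993008   1.04363463  2.76015991]
[([0.5783, 0.1557, 0.2712], 0.63)] [([0.5426, 0.2646, 0.1737], 0.56)] 21.8417
```

View pics/s45.png

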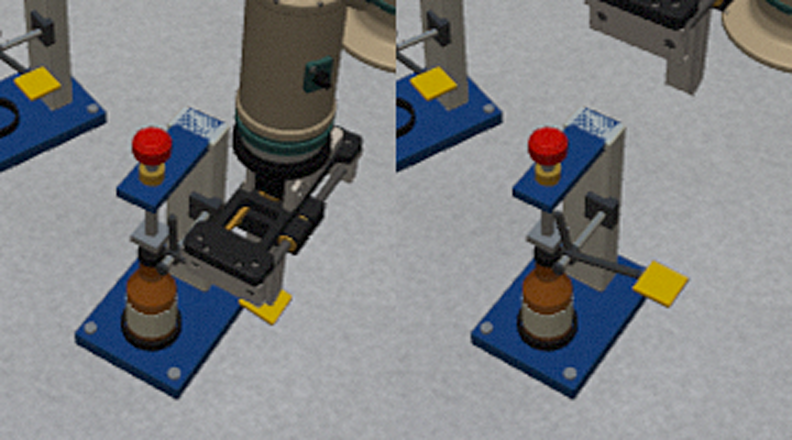

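```bash
python3 - <<'E'
import cv2
ims=[cv2.resize(cv2.imread(f'pics/scene{i}.png')[255:335,262:322],None,fx=4.4,fy=4.4,interpolation=cv2.INTER_CUBIC) for i in (0,3,5)]
cv2.imwrite('pics/cmp.png',cv2.hconcat(ims))
import sys
from h import *
k=vision.get_calibration("scene")
w,x,y,z=k["orientation"]
for zz in (.125,.135,.137,.147):
    c=R.from_quat([x,y,z,w]).inv().apply(np.array([.5765,.1535,zz])-k["position"]); print(zz,c[0]/c[2]*k["fx"]+k["cx"],c[1]/c[2]*k["fy"]+k["cy"])
E
```

```text
0.125 288.4790058315851 285.4589986190686
0.135 288.4853692971152 282.2512582370211
0.137 288.48665140656806 281.604963502393
0.147 288.4931096781633 278.34943261340106
```

View pics/cmp.png

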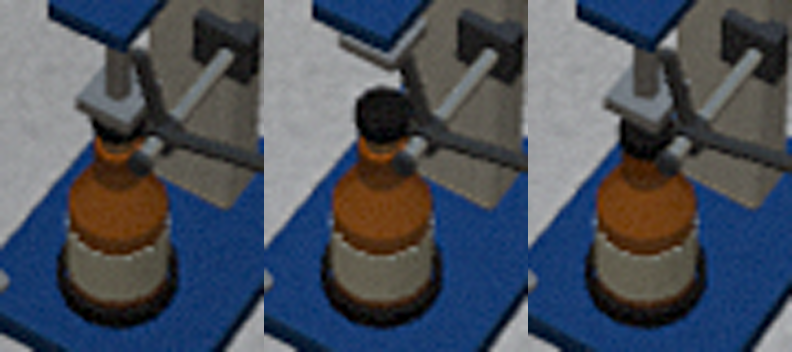

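The stopper's lower edge moved from crop y≈143 to y≈157, about 3.2 px or 10 mm. The light ring of neck below it is gone, so the stopper is home. The arm is clear of everything, so I'll hand in.

```bash
python3 - <<'E'
from h import *
print(telemetry.current_t()); r.sign_off()
E
```

```text
21.8417
the job is handed in; nothing more can be done
```

The setter with the bottle was cocked and fired, and the blow appears to have driven the stopper fully home. I handed the job in at 21.8 s, with the arm clear of everything.

- **Cocking:** I drew the red knob up 46.6 mm, against about 19 N. On easing down, the load dropped to 1.6 N at about 41 mm, so the sear had caught. After I let go, the camera put the knob at z ≈ 0.309 m, which is cocked.
- **Firing:** I pressed the yellow paddle down about 17 mm with the closed fingertips, then withdrew. The knob came back to z ≈ 0.271 m, which is its rest height within camera accuracy, and the paddle sprang back.
- **Stopper:** The before and after pictures show it about 10 mm lower, with the neck ring no longer showing beneath it. That is about 3 pixels of movement, with the hammer partly hiding the top. The last millimetre was therefore judged by eye, not measured.
- **Check that disagreed:** The 3 N guard stopped the arm at the paddle, but the next reading showed almost no force. The height was about right for first contact, and the later readings while pressing were 1.7 to 3.1 N, below the roughly 5 N stated.

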